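# Set up a sine bar and lay the angle block on it

### The arm

A 6-joint arm with a two-finger parallel gripper is mounted at the origin on the work surface. World frame = base frame: x ahead of the robot, y to its left, z up, the work surface at z = 0. Lengths are in mm, angles in degrees, forces in N, time in s.
With the tool pointing down it reaches from about 250 to 775 mm from the base axis. Payload 4 kg.
Tool frame: the origin (TCP) lies midway between the tips of the shut fingers; the grasp point (between the pads) lies 19 mm behind it; z points along the fingers, y is the line along which they close (so a half turn about z gives the same grasp; the last joint's range is limited). The gripper opens to 94 mm and grips with 3 to 60 N. Pads are 16 mm wide; open, the fingers measure 119 mm over their backs; the gripper's body (75 mm by 177 mm) begins 78 mm behind the grasp point.
Start: joints at [67.832, 4.996, 78.535, -0, 96.463, -5.907], TCP at [154.013, 528.016, 205.506] pointing down, gripper open.
Joint ranges: [-177.83, 177.83], [-43.37, 116.18], [15.69, 146.23], [-61.86, 241.86], [9.47, 152.12], [-147.06, 147.06]. Speed limits (degrees/s): [159.86, 159.86, 180, 180, 180, 180].

### API

Orientations are given as [roll, pitch, yaw] about the fixed x, y, z axes, in that order (R = Rz(yaw) Ry(pitch) Rx(roll)).
In Python, from cell import robot gives the robot as it stands. The module is installed in compiled form; this text tells all that it offers.
- The arm moves only by the shell command python3 -m creep 'ROWS' [OPENING] [FORCE]. ROWS is JSON, a list of rows, each an object of numbers: "x", "y", "z": the shift along the tool's x, y, z in mm; "turn": the turn about the tool's z in degrees. A call has 1 to 20 rows; each row is the pose to reach, as a shift and turn from the pose commanded when the call began, along the tool's axes at that moment; what a row does not reach only later rows make up. A row lasts 1/8 s, in which the tool goes at most 62.5 mm and 10.7 degrees, less where a joint would pass 70% of its speed; a pose out of reach is approached as far as the arm can. A call with a gripper value outside its range is refused whole. OPENING is the finger opening in mm, from 0 to 94, set as the call begins (- or left out, the last holds). The fingers move at their own pace and stop on an object; FORCE is the grip in N (left out, the last holds). Time passes only in rows, so rows that repeat a pose let the fingers close. It gives the time, the measured TCP pose, the force, the opening and the grip force at its end, in the units of the state.
- robot.get_state(): the state, without advancing time (a new reading comes with each control period).
- robot.camera(name): name is "scene" or "top" or "wrist"; returns the picture (480x640x3 uint8, red, green, blue); there is no depth.
- robot.camera_model(name): a dict with "camera_matrix" (3x3 intrinsics, pixels), "T" (4x4, takes a point from camera to world coordinates). Camera axes: x right, y up, looking along -z (the intrinsics and any distortion apply to the point x, -y, -z); pixel columns grow to the right and rows downward; lengths in mm; the calibration is good to about 2 mm. A picture is of the moment at which its call begins: read the wrist's pose just before it. camera_model takes no time and is no camera call; for the wrist camera it gives the pose at the moment of the call.
- robot.hand_in(): hands the job in; it is judged then, once.
Trained networks look in the newest picture that a camera, given by its name, has taken for a name from the list of things; names that differ only in an ending like _2 or _b are one class to them, and where a whole thing is asked for, a point or a joint stands for the part that bears it (a point fixed in the world has none). Each returns a list of dicts, best first, with "conf" (0 to 1); they miss things now and then, are a little off and sometimes report something else, mostly with a low value. They report only what shows in the picture. A call takes as long as a camera call.
- robot.trace(camera, target): "region" (480x640 bool, what is visible of it).
- robot.pinpoint(camera, target): "centre" ([x, y, z] in mm, in world coordinates, good to about 4 mm: a listed point, or the origin of a listed thing).
The state is a dict: "time": time; "qpos": joint angles; "joint_vel": joint speeds; "tau": joint torques, N m; "tool_pos": TCP position; "ee_rot": TCP orientation; "force": force on the tool from outside, world axes, zero at the start; "moment": the same for the moment, N m; "width": opening from 0.0 (shut) to 1.0 (fully open); "grip_force": force on a finger pad.
Only numpy, scipy, OpenCV 4.12 (cv2) and the standard library are available. Lean on these libraries where they do the work, as an engineer would, in place of code of your own. Each camera call takes 0.05 s, during which the arm holds its last target. There are 200 camera calls.

### The job

Set the sine bar up at its angle on the granite plate: its plain-end roller resting along the narrow top of the standing gauge-block stack, the roller at its stop-plate end down on the granite. Then lay the angle block lengthwise on the middle of the bar's sloping top, thick end pressed lightly home against the stop plate until it is felt to bear, so that the block's upper face comes out level. Set both down gently without letting them drop, push so lightly that the stack is not rocked off its flat foot, and do not disturb the other tools.

Things in the scene. Friction and masses are not known exactly. Their poses are not given: they have to be found in the camera images.
- plate: Granite surface plate, fixed, 400 (x) x 630 (y) x 60 mm high. Origin: centre of its underside, at bench level; its flat top is 60 mm above the origin. All the task's things stand on its top.
- stack: Stack of wrung gauge blocks, bright steel, standing loose on the plate: 9 mm wide (its x), 35 mm long (its y), 43.4 mm high, 0.11 kg; a touch from the side topples it. Origin: centre of its underside, z up. Stands in the middle strip of the plate, nearer the robot or farther away, its narrow x roughly along the robot's x. The bar's roller lies along its 35 mm length.
- bar: Sine bar, bright steel, 0.85 kg: body 150 x 40 x 22 mm (x, y, z) on two cross rollers, 20 mm diameter, 40 long, 127 apart. Origin: centre of its underside, level on both rollers; body at z 10 to 32, flat top face at z 32 mm. Stop plate on the -x end (see stop). Centre of mass x -5, z 20 mm. Starts level on the granite, to one side. On stack and granite it slopes 20 degrees.
- bar_high (a point): Centre of the axis of the sine bar's plain-end (+x) roller: at (63.5, 0, 10) mm in the bar's frame, 10 mm above what the roller rests on.
- bar_low (a point): Centre of the axis of the sine bar's stop-plate-end (-x) roller: at (-63.5, 0, 10) mm in the bar's frame.
- stop: Stop plate screwed to the bar. Origin: middle of the corner where the bar's top face meets the stop plate's inner face: at (-75, 0, 32) mm in the bar's frame. The stop plate is 8 mm thick (outer face x -83), 40 wide, spans z 12 to 42 mm, so stands 10 mm proud of the top face.
- block: Angle block, dull grey steel, 0.44 to 0.69 kg: wedge 100 long (x), 30 mm wide (y), flat upright sides; 44.4 mm thick at the -x end, 26 in the middle, 8 at +x; upper face 20 degrees to the base. Origin: centre of its flat base, z up. Centre of mass x -13, z 14 mm. Starts base down on the granite, on the other side of the stack from the bar.
- block_heel (a point): Middle of the lower edge of the angle block's thick end: at (-50, 0, 0) mm in the block's frame.
- block_toe (a point): Middle of the lower edge of the angle block's thin end: at (50, 0, 0) mm in the block's frame.
- block_top (a point): Centre of the angle block's sloping upper face, at (0, 0, 26.2) mm in the block's frame; its z axis is the outward normal of that face, so it points straight up when the face is level.
- parallel: Bystander: steel parallel, a loose bar 16 x 150 x 24 mm high, long axis y, lying near the far edge of the plate. Origin: centre of its underside.
- gauge_stand: Bystander: dial gauge on a magnetic stand, loose, about 220 mm high, base 50 x 60 mm, arm with the dial reaching 155 mm towards its own -y; on the bench to the left of the plate, the arm turned away. Origin: centre of the base's underside.
- gauge_case: Bystander: open wooden case of gauge blocks, loose, 172 x 220 mm, 45 mm high with an upright lid 130 mm high along its +x side; on the bench to the right of the plate. Origin: centre of its underside.
- square: Bystander: engineer's square, loose, lying flat on the bench to the left of the plate; stock 100 mm along x, blade 150 mm along y, 18 mm high. Origin: centre of the stock's underside.

How it is judged:
By the outcome, as a careful person would: the job done as asked, in the order asked, and still so for the second after the job is handed in, with the robot touching nothing.
It also fails if it takes over 67 s, if anything falls off the work surface, if the arm or the gripper's body presses on something with over 40 N, if the wrist force passes 120 N, or if a joint passes its speed limit or range.

## Working session

There is one attempt and no reset: what is moved stays moved. The work goes in short steps, Python scripts to look and compute and a shell command to move; the robot and the scene stay as the last step left them, time stands still between calls to the robot, and variables do not carry over. Pictures are saved under pics/ and viewed, at most 10 in all, crops included, and the job is handed in when it is done.

```bash
mkdir -p pics; cat > h.py <<'E'
import numpy as np, cv2
from cell import robot
from scipy.spatial.transform import Rotation as R
np.set_printoptions(precision=1,suppress=True)
def snap(cam,name=None):
    im=robot.camera(cam)
    if name: cv2.imwrite('pics/'+name+'.png',im[:,:,::-1])
    return im
def proj(cam,P,M=None):
    m=M or robot.camera_model(cam);K=np.array(m['camera_matrix']);T=np.array(m['T'])
    p=(np.atleast_2d(P)-T[:3,3])@T[:3,:3]; p=p*[1,-1,-1]
    q=p@K.T; return q[:,:2]/q[:,2:]
def unproj(cam,uv,z,M=None):
    m=M or robot.camera_model(cam);K=np.array(m['camera_matrix']);T=np.array(m['T'])
    uv=np.atleast_2d(uv).astype(float)
    d=np.c_[uv,np.ones(len(uv))]@np.linalg.inv(K).T*[1,-1,-1]@T[:3,:3].T
    return T[:3,3]+d*((z-T[2,3])/d[:,2:])
E
python3 - <<'E'
from h import *
a=snap('top','top0')
m=robot.camera_model('top');print(m)
for n in ['plate','stack','bar','bar_high','bar_low','stop','block','block_heel','block_toe','block_top','parallel']:
    for r in robot.pinpoint('top',n)[:2]: print(n,np.array(r['centre']),round(r['conf'],2))
snap('scene','scene0')
for n in ['stack','bar','bar_high','bar_low','stop','block','block_heel','block_toe']:
    for r in robot.pinpoint('scene',n)[:1]: print('scene',n,np.array(r['centre']),round(r['conf'],2))
print(robot.get_state())
E
```

```text
{'camera_matrix': array([[604.2,   0. , 314.3],
       [  0. , 604.2, 233.8],
       [  0. ,   0. ,   1. ]]), 'T': array([[   0. ,    1. ,   -0.1,  378.4],
       [  -1. ,    0. ,    0. ,   -9.7],
       [   0. ,    0.1,    1. , 1789.8],
       [   0. ,    0. ,    0. ,    1. ]])}
plate [578.4 -19.6  -1. ] 0.89
plate [ 538.7 -229.5   92.6] 0.15
stack [499.3  -3.7  59.9] 0.48
bar [ 611.3 -206.1   61.9] 0.78
bar [364.4 456.    1.5] 0.28
bar_high [ 671.3 -187.4   71.8] 0.96
bar_low [ 546.8 -228.6   68.1] 0.84
stop [ 538.4 -226.3   89.1] 0.57
block [603.4 195.7  58.1] 0.77
block [563.3 167.8  61.1] 0.19
block_heel [565.1 169.9  62.9] 0.68
block_toe [643.2 227.9  62.7] 0.66
block_top [608.1 198.3  86. ] 0.9
parallel [759.   -1.8  58.9] 0.86
scene stack [500.5  -5.9  58.2] 0.58
scene bar [ 608.6 -207.2   58.5] 0.88
scene bar_high [ 669.5 -191.2   69.4] 0.82
scene bar_low [ 548.4 -228.1   71.5] 0.77
scene stop [ 535.8 -228.1   92.1] 0.48
scene block [603.7 194.   56.8] 0.56
scene block_heel [561.4 170.5  60.3] 0.77
scene block_toe [640.3 228.6  60.6] 0.69
{'time': 1.05, 'qpos': array([67.8,  5. , 78.5, -0. , 96.5, -5.9]), 'joint_vel': array([-0. ,  0. , -0.1,  0.1,  0. ,  0. ]), 'tau': array([  0. , -34. , -30.3,   0.1,   0. ,   0. ]), 'tool_pos': array([154. , 528. , 205.5]), 'ee_rot': array([180. ,   0. , 163.7]), 'force': array([ 0.9, -0.1,  0. ]), 'moment': array([-0.,  0., -0.]), 'grip_force': 0.0, 'width': 1.0014052960514745}
```

View pics/top0.png

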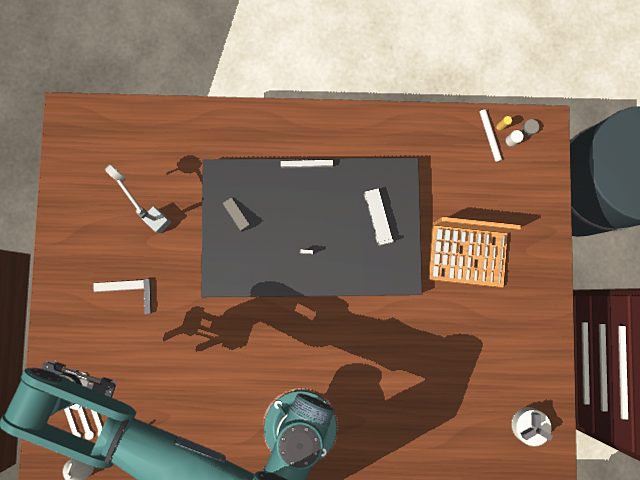

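View pics/scene0.png

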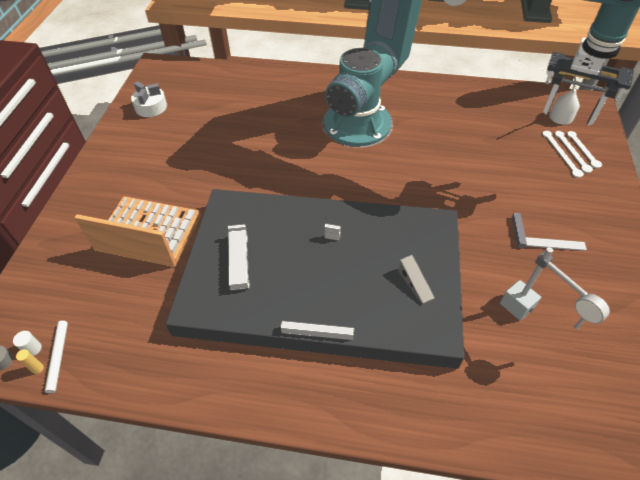

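The top view shows the bar at ~(379,216) px with its stop end near the robot, the stack at (306,251) and the block at (236,213). The scene view agrees. The stack is near the robot, so the bar has to be turned to about yaw 180. I'll move over the stack and turn to the bar's yaw on the way.

```bash
python3 -m creep '[{"z":-80,"x":-30,"y":-30},{"x":-443,"y":-426,"z":-100,"turn":146},{"x":-443,"y":-426,"z":-100,"turn":146},{"x":-443,"y":-426,"z":-100,"turn":146},{"x":-443,"y":-426,"z":-100,"turn":146},{"x":-443,"y":-426,"z":-100,"turn":146},{"x":-443,"y":-426,"z":-100,"turn":146},{"x":-443,"y":-426,"z":-100,"turn":146},{"x":-443,"y":-426,"z":-100,"turn":146},{"x":-443,"y":-426,"z":-100,"turn":146},{"x":-443,"y":-426,"z":-100,"turn":146},{"x":-443,"y":-426,"z":-100,"turn":146},{"x":-443,"y":-426,"z":-100,"turn":146},{"x":-443,"y":-426,"z":-100,"turn":146},{"x":-443,"y":-426,"z":-100,"turn":146},{"x":-443,"y":-426,"z":-100,"turn":146},{"x":-443,"y":-426,"z":-100,"turn":146},{"x":-443,"y":-426,"z":-100,"turn":146}]' 90
python3 - <<'E'
from h import *
s=robot.get_state();print(s['time'],s['tool_pos'],s['ee_rot'],s['qpos'])
m=robot.camera_model('wrist');print(m)
snap('wrist','w1')
for n in ['stack','bar_high','bar_low','bar','block']:
    for r in robot.pinpoint('wrist',n)[:1]: print(n,np.array(r['centre']),round(r['conf'],2))
E
```

```text
1.05 [154.  528.  205.5] [180.    0.  163.7] [67.8  5.  78.5 -0.  96.5 -5.9]
{'camera_matrix': array([[403.1,   0. , 323.1],
       [  0. , 403.1, 242. ],
       [  0. ,   0. ,   1. ]]), 'T': array([[  0.3,  -0.9,  -0.3,  73. ],
       [  1. ,   0.3,   0.1, 550.2],
       [  0. ,  -0.3,   1. , 385. ],
       [  0. ,   0. ,   0. ,   1. ]])}$[0]: bad value
```

View pics/w1.png

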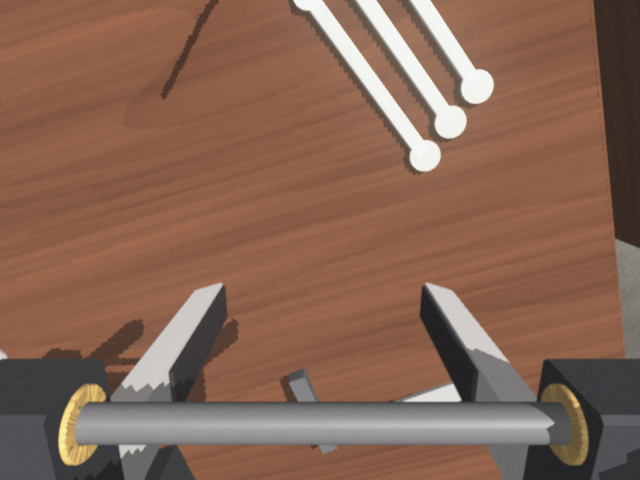

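The wrist view shows only bench and fingers. The move was refused because its rows lacked keys, so I'll repeat it with every key given.

```bash
python3 -m creep '[{"z":-60,"x":-20,"y":-20,"turn":5},{"x":-443,"y":-426,"z":-100,"turn":146},{"x":-443,"y":-426,"z":-100,"turn":146},{"x":-443,"y":-426,"z":-100,"turn":146},{"x":-443,"y":-426,"z":-100,"turn":146},{"x":-443,"y":-426,"z":-100,"turn":146},{"x":-443,"y":-426,"z":-100,"turn":146},{"x":-443,"y":-426,"z":-100,"turn":146},{"x":-443,"y":-426,"z":-100,"turn":146},{"x":-443,"y":-426,"z":-100,"turn":146},{"x":-443,"y":-426,"z":-100,"turn":146},{"x":-443,"y":-426,"z":-100,"turn":146},{"x":-443,"y":-426,"z":-100,"turn":146},{"x":-443,"y":-426,"z":-100,"turn":146},{"x":-443,"y":-426,"z":-100,"turn":146},{"x":-443,"y":-426,"z":-100,"turn":146},{"x":-443,"y":-426,"z":-100,"turn":146}]' 90
python3 - <<'E'
from h import *
s=robot.get_state();print(s['time'],s['tool_pos'],s['ee_rot'],s['qpos'])
snap('wrist','w2')
for n in ['stack','bar_high','bar_low','bar','block']:
    for r in robot.pinpoint('wrist',n)[:1]: print(n,np.array(r['centre']),round(r['conf'],2))
t=robot.trace('wrist','stack')
if t:
    g=t[0]['region'].astype(np.uint8);print(t[0]['conf'],g.sum());c=max(cv2.findContours(g,0,2)[0],key=cv2.contourArea);a=cv2.approxPolyDP(c,3,True)[:,0];print(a.tolist());print(unproj('wrist',a,103.4)); 
E
```

```text
time: 3.48
tool_pos: [460.0, -4.9, 305.5]
ee_rot: [-180.0, -0.0, 17.8]
force: [-0.4, -0.5, 0.4]
width: 0.957
grip_force: 0.0
3.475 [460.   -4.9 305.5] [-180.    -0.    17.8] [ -7.7  -6.4  78.6   0.  107.8  64.5]
stack [500.2  -6.6  55.9] 0.79
bar_high [ 670.2 -192.2   67.5] 0.88
bar_low [ 549.2 -223.9   69.5] 0.98
bar [ 609.5 -207.3   57.4] 0.8
0.86 502
[[322, 159], [322, 171], [354, 182], [356, 174], [352, 169]]
[[506.1  10.7 103.4]
 [495.5   7.3 103.4]
 [495.  -24.6 103.4]
 [502.6 -24.  103.4]
 [505.9 -18.9 103.4]]
```

View pics/w2.png

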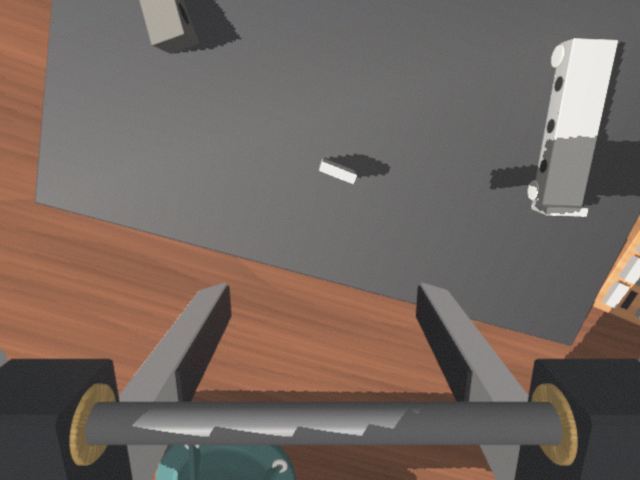

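The picture shows the stack at (338,170) px, with its long side roughly along y, and the bar at (575,125) px with its stop end nearer the robot. Next I'll go over the bar and measure its yaw.

```bash
python3 -m creep '[{"x":29,"y":237,"z":45,"turn":0},{"x":29,"y":237,"z":45,"turn":0},{"x":29,"y":237,"z":45,"turn":0},{"x":29,"y":237,"z":45,"turn":0},{"x":29,"y":237,"z":45,"turn":0},{"x":29,"y":237,"z":45,"turn":0}]' 80
cat > barfit.py <<'E'
from h import *
s=robot.get_state();print(s['time'],s['tool_pos'],s['ee_rot'])
im=snap('wrist','w3')
for n in ['bar_high','bar_low','bar','stop']:
    for r in robot.pinpoint('wrist',n)[:1]: print(n,np.array(r['centre']),round(r['conf'],2))
t=robot.trace('wrist','bar')
g=t[0]['region'].astype(np.uint8);print(t[0]['conf'],g.sum());c=max(cv2.findContours(g,0,2)[0],key=cv2.contourArea);a=cv2.approxPolyDP(c,4,True)[:,0];print(a.tolist());print(unproj('wrist',a,92)[:,:2])
E
python3 barfit.py
```

```text
time: 4.58
tool_pos: [559.7, -221.5, 260.4]
ee_rot: [-179.9, 0.0, 17.7]
force: [-0.3, 0.4, -0.6]
width: 0.852
grip_force: 0.0
4.575 [ 559.7 -221.5  260.4] [-179.9    0.    17.7]
bar_high [ 671.5 -189.7   70.4] 0.78
bar_low [ 545.4 -222.7   67.3] 0.88
bar [ 607.7 -208.2   58.7] 0.55
stop [ 537.6 -225.8   91.1] 0.75
0.69 9041
[[307, 66], [301, 253], [343, 258], [353, 69]]
[[ 674.8 -170.7]
 [ 522.9 -212. ]
 [ 530.  -249.9]
 [ 683.9 -206.5]]
```

View pics/w3.png

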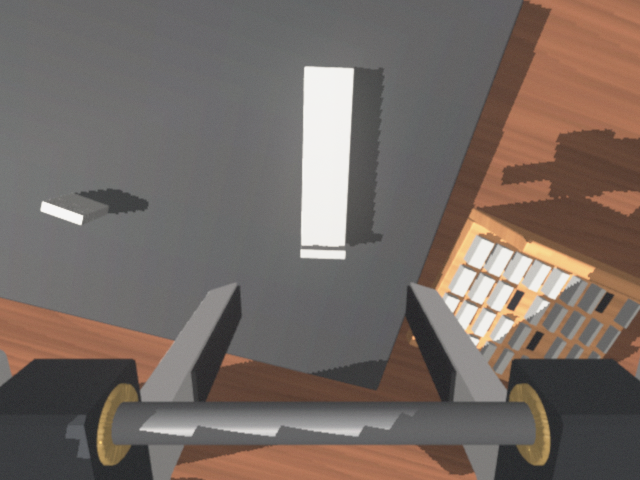

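The bar's top face spans (307,66) to (343,258) px, giving yaw ≈15.5° and centre ≈(607.5,-208.3). I'll descend with the grasp point at bar x≈27 and grip lightly.

```bash
python3 -m creep '[{"x":76.5,"y":3,"z":40,"turn":2.2},{"x":76.5,"y":3,"z":100,"turn":2.2},{"x":76.5,"y":3,"z":150,"turn":2.2},{"x":76.5,"y":3,"z":180,"turn":2.2},{"x":76.5,"y":3,"z":192,"turn":2.2},{"x":76.5,"y":3,"z":197,"turn":2.2},{"x":76.5,"y":3,"z":197,"turn":2.2},{"x":76.5,"y":3,"z":197,"turn":2.2}]' && python3 -m creep '[{"x":0,"y":0,"z":0,"turn":0},{"x":0,"y":0,"z":0,"turn":0},{"x":0,"y":0,"z":0,"turn":0},{"x":0,"y":0,"z":0,"turn":0},{"x":0,"y":0,"z":0,"turn":0},{"x":0,"y":0,"z":0,"turn":0}]' 36 15
```

```text
time: 5.88
tool_pos: [634.7, -201.9, 65.7]
ee_rot: [179.9, -0.2, 15.5]
force: [-0.4, 0.3, 0.6]
width: 0.85
grip_force: 0.0
time: 6.62
tool_pos: [633.6, -201.2, 63.4]
ee_rot: [-180.0, 0.0, 15.5]
force: [-0.9, 0.4, -0.3]
width: 0.423
grip_force: 15.0
```

```bash
python3 -m creep '[{"x":-0.5,"y":0,"z":-3,"turn":0},{"x":-1,"y":0,"z":-7,"turn":0},{"x":-2,"y":0,"z":-12,"turn":0},{"x":-4,"y":0,"z":-17,"turn":0},{"x":-6,"y":0,"z":-22,"turn":0},{"x":-8,"y":0,"z":-27,"turn":0},{"x":-10,"y":0,"z":-31,"turn":0},{"x":-11,"y":0,"z":-33,"turn":0},{"x":-11,"y":0,"z":-33,"turn":0},{"x":-11,"y":0,"z":-33,"turn":0}]'
cat > tilt.py <<'E'
from h import *
import sys
snap('scene',sys.argv[1])
s=robot.get_state();print(s['time'],s['tool_pos'],s['force'],s['moment'])
for c in ['scene','wrist','top']:
    if c!='scene': snap(c)
    for n in sys.argv[2:]:
        for r in robot.pinpoint(c,n)[:1]: print(c,n,np.array(r['centre']),round(r['conf'],2))
E
python3 tilt.py s1 bar_high bar_low stop
python3 -c "
import cv2;a=cv2.imread('pics/s1.png');cv2.imwrite('pics/s1c.png',cv2.resize(a[160:400,120:440],None,fx=2,fy=2))"
```

```text
time: 7.88
tool_pos: [623.2, -204.5, 96.9]
ee_rot: [180.0, -0.0, 15.5]
force: [-1.0, 0.3, -5.2]
width: 0.423
grip_force: 15.0
7.925 [ 623.2 -204.5   96.8] [ 0.4 -0.  -5.6] [0.  0.1 0.1]
scene bar_high [ 662.1 -193.6  113.6] 0.93
scene bar_low [ 548.7 -228.1   69. ] 0.57
wrist bar_high [ 662.9 -194.5  118.8] 0.62
wrist stop [ 530.7 -229.6   84.2] 0.82
top bar_high [ 503.4 -480.4   -2.4] 0.58
top bar_low [ 551.1 -227.5   67. ] 0.87
top stop [ 531.4 -229.    84. ] 0.42
```

View pics/s1c.png

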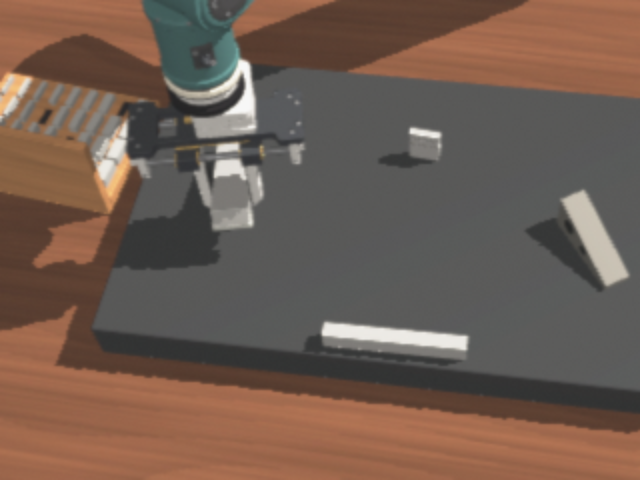

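The scene crop shows the bar's plain end raised at about (232,215) px of the crop. The 5.5 N lift force confirms the low roller is still on the granite, tilt ≈22°. Now I'll grip firmly and lift clear.

```bash
python3 -m creep '[{"x":0,"y":0,"z":0,"turn":0},{"x":0,"y":0,"z":0,"turn":0},{"x":0,"y":0,"z":-2,"turn":0},{"x":0,"y":0,"z":-5,"turn":0},{"x":0,"y":0,"z":-12,"turn":0},{"x":0,"y":0,"z":-24,"turn":0},{"x":0,"y":0,"z":-40,"turn":0},{"x":0,"y":0,"z":-58,"turn":0},{"x":0,"y":0,"z":-76,"turn":0},{"x":0,"y":0,"z":-90,"turn":0},{"x":0,"y":0,"z":-95,"turn":0},{"x":0,"y":0,"z":-95,"turn":0},{"x":0,"y":0,"z":-95,"turn":0}]' 36 60
python3 tilt.py s2 bar_high bar_low stop
```

```text
time: 10.1
tool_pos: [622.6, -204.2, 190.2]
ee_rot: [-179.9, 0.1, 15.5]
force: [0.3, 0.5, -8.3]
width: 0.419
grip_force: 60.0
10.15 [ 622.5 -204.2  190.1] [ 0.  -0.5 -9.1] [-0.  -0.1 -0. ]
scene bar_high [ 660.8 -192.9  208.2] 0.66
scene bar_low [ 544.8 -226.7  162.4] 0.78
scene stop [ 530.1 -230.   178.4] 0.55
wrist bar_high [ 662.1 -193.   208.8] 0.65
wrist stop [ 530.  -228.4  178.7] 0.82
top bar_low [ 550.5 -226.4  162.1] 0.97
top stop [ 531.8 -228.1  181.6] 0.4
```

```bash
python3 -m creep '[{"x":-3,"y":-8,"z":0,"turn":-4},{"x":-8,"y":-20,"z":0,"turn":-12},{"x":-14,"y":-36,"z":0,"turn":-22},{"x":-20,"y":-54,"z":0,"turn":-32},{"x":-28,"y":-72,"z":0,"turn":-42},{"x":-34,"y":-88,"z":0,"turn":-52},{"x":-38,"y":-96,"z":0,"turn":-62},{"x":-38,"y":-98,"z":0,"turn":-72},{"x":-38,"y":-98,"z":0,"turn":-82},{"x":-38,"y":-98,"z":0,"turn":-92},{"x":-38,"y":-98,"z":0,"turn":-102},{"x":-38,"y":-98,"z":0,"turn":-112},{"x":-38,"y":-98,"z":0,"turn":-122},{"x":-38,"y":-98,"z":0,"turn":-132},{"x":-38,"y":-98,"z":0,"turn":-142},{"x":-38,"y":-98,"z":0,"turn":-152},{"x":-38,"y":-98,"z":0,"turn":-160},{"x":-38,"y":-98,"z":0,"turn":-164},{"x":-38,"y":-98,"z":0,"turn":-164.5},{"x":-38,"y":-98,"z":0,"turn":-164.5}]'
cat > stackfit.py <<'E'
from h import *
from scipy.optimize import minimize
s=robot.get_state();print(s['time'],s['tool_pos'],s['ee_rot'],s['force'])
def fit(cam,name=None):
    snap(cam,name);M=robot.camera_model(cam)
    print(cam,[np.array(r['centre']) for r in robot.pinpoint(cam,'stack')[:1]])
    t=robot.trace(cam,'stack')
    if not t: return
    g=t[0]['region'].astype(np.uint8);print(t[0]['conf'],g.sum())
    S=8;v,u=np.nonzero(g);u0,v0=u.min()-12,v.min()-12;W=(u.max()-u0+13);H=(v.max()-v0+13)
    G=cv2.resize(g[v0:v0+H,u0:u0+W],None,fx=S,fy=S,interpolation=0)
    def cost(p):
        c=np.array([[x,y,z] for x in(-4.5,4.5) for y in(-17.5,17.5) for z in (0,43.4)])
        c=R.from_euler('z',p[2],degrees=True).apply(c)+[p[0],p[1],60]
        q=(proj(cam,c,M)-[u0,v0]+.5)*S
        m=np.zeros_like(G);cv2.fillConvexPoly(m,cv2.convexHull(q.astype(np.float32)).astype(np.int32),1)
        return (m!=G).sum()/S/S
    best=min((minimize(cost,[x,-7,a],method='Nelder-Mead',options=dict(initial_simplex=[[x,-7,a],[x+4,-7,a],[x,-2,a],[x,-7,a+8]])) for x in(498,502) for a in (-8,0,8)),key=lambda r:r.fun)
    print('FIT',best.x,round(best.fun,1))
import sys
if __name__=='__main__':
    fit('wrist',sys.argv[1]);fit('top');fit('scene')
E
python3 stackfit.py w4
```

```text
time: 13.2
tool_pos: [559.9, -120.1, 191.5]
ee_rot: [180.0, -0.0, 180.0]
force: [0.4, 0.7, -8.1]
width: 0.418
grip_force: 60.0
13.2 [ 559.9 -120.1  191.5] [180.  -0. 180.] [ 0.4  0.7 -8.1]
wrist [array([500. ,  -7.2,  58.5])]
0.85 1119
FIT [498.3  -6.3  -3.8] 64.4
top [array([496.9,  -3.1,  62.6])]
0.61 53
FIT [501.5  -7.9  -2.8] 7.8
scene [array([503.4,  -6.8,  56.4])]
0.69 214
FIT [499.   -6.1  -0.5] 12.8
```

View pics/w4.png

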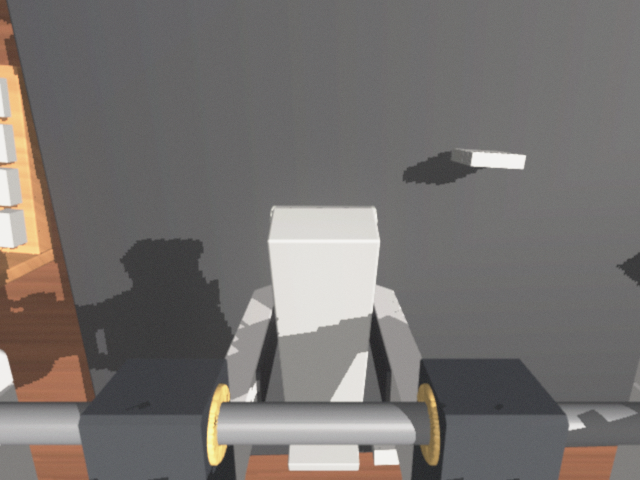

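The stack's bright top is at (497,158) px in the wrist view and looks turned a few degrees. The bar is held at (324,300) px, its tilt intact. I'll refine the stack top from the raw pixels.

```bash
cat > topfit.py <<'E'
from h import *
M4=robot.camera_model('wrist');s=robot.get_state()
def tcpT(p,e):
    T=np.eye(4);T[:3,:3]=R.from_euler('xyz',e,degrees=True).as_matrix();T[:3,3]=p;return T
X=np.linalg.inv(tcpT(s['tool_pos'],s['ee_rot']))@M4['T']
for f,p,e,box in [('w2',[460,-4.9,305.5],[180,0,17.8],(300,375,140,200)),('w3',[559.7,-221.5,260.4],[180,0,17.7],(25,125,185,235)),('w4',s['tool_pos'],s['ee_rot'],(440,540,135,180))]:
    M=dict(camera_matrix=M4['camera_matrix'],T=tcpT(p,e)@X)
    g=cv2.imread(f'pics/{f}.png',0);u0,u1,v0,v1=box
    G=cv2.resize(g[v0:v1,u0:u1],None,fx=8,fy=8,interpolation=cv2.INTER_CUBIC)
    for th in (130,180,215):
        c=max(cv2.findContours((G>th).astype(np.uint8),0,1)[0],key=cv2.contourArea)[:,0]
        w=unproj('wrist',(c+.5)/8-.5+[u0,v0],103.4,M)[:,:2]
        (cx,cy),(a,b),ang=cv2.minAreaRect(w.astype(np.float32));print(f,th,np.array([cx,cy,a,b,ang]))
E
python3 topfit.py; python3 -c "
import cv2;a=cv2.imread('pics/w4.png');b=cv2.imread('pics/w2.png')
import numpy as np
cv2.imwrite('pics/c.png',np.vstack([cv2.resize(a[135:185,440:540],None,fx=6,fy=6),cv2.resize(b[145:195,290:390],None,fx=6,fy=6)]))"
```

```text
w2 130 [502.2  -4.2  37.9  12.2  83.6]
w2 180 [502.2  -4.5  35.8   9.6  86.3]
w2 215 [502.2  -4.5  34.8   8.8  86.4]
w3 130 [502.5  -4.8  36.7  11.4  86.5]
w3 180 [502.5  -4.9  35.5   9.9  86.5]
w3 215 [502.5  -4.9  34.9   9.1  86.6]
w4 130 [497.8 -12.1  46.7  11.6  86.6]
w4 180 [498.4  -7.   35.5  10.1  86.6]
w4 215 [498.6  -6.9  34.7   9.4  86.7]
```

View pics/c.png

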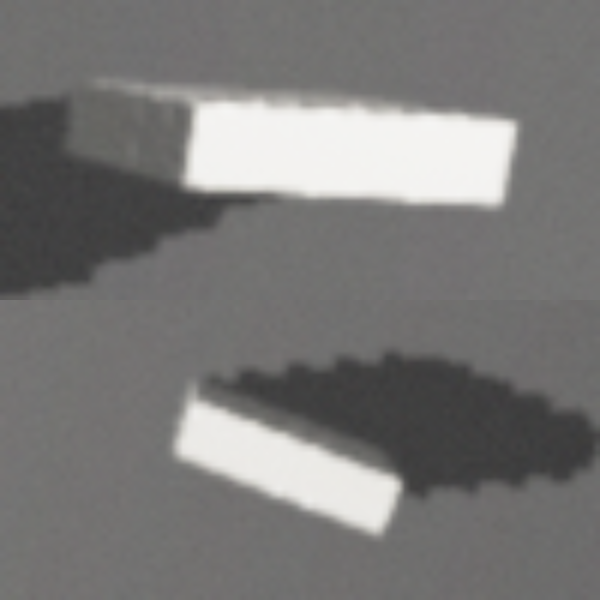

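```bash
python3 - <<'E'
from h import *
g=cv2.imread('pics/w4.png',0)[195:260,300:350].mean(1).round().astype(int);print(dict(zip(range(195,260),g.tolist())))
M=robot.camera_model('wrist');P=np.array(robot.get_state()['tool_pos'])
for th in (20,21.5,23):
  for gx in (44,46,48):
    c,s=np.cos(np.radians(th)),np.sin(np.radians(th))
    def w(dx,dz,y=0): return P+[-(dx*c-dz*s)-1.9,y,19+dx*s+dz*c]   # -1.9: seen shifted (camera bias)
    print(th,gx,proj('wrist',[w(gx,9.6),w(gx,-12.4),w(gx,9.6,20),w(gx,9.6,-20)],M).round(1).tolist())
E
```

```text
{195: 111, 196: 111, 197: 111, 198: 112, 199: 112, 200: 112, 201: 112, 202: 112, 203: 112, 204: 114, 205: 127, 206: 150, 207: 165, 208: 192, 209: 211, 210: 213, 211: 213, 212: 213, 213: 213, 214: 214, 215: 214, 216: 214, 217: 214, 218: 214, 219: 214, 220: 214, 221: 215, 222: 215, 223: 215, 224: 215, 225: 215, 226: 216, 227: 216, 228: 216, 229: 216, 230: 216, 231: 216, 232: 216, 233: 216, 234: 217, 235: 216, 236: 217, 237: 217, 238: 219, 239: 230, 240: 241, 241: 242, 242: 237, 243: 230, 244: 226, 245: 226, 246: 226, 247: 226, 248: 226, 249: 226, 250: 226, 251: 226, 252: 226, 253: 226, 254: 226, 255: 226, 256: 226, 257: 226, 258: 226, 259: 226}
20 44 [[325.4, 253.6], [325.2, 219.7], [381.7, 253.7], [269.2, 253.6]]
20 46 [[325.5, 249.2], [325.2, 215.5], [382.1, 249.2], [268.8, 249.1]]
20 48 [[325.5, 244.6], [325.2, 211.2], [382.6, 244.7], [268.3, 244.6]]
21.5 44 [[325.4, 256.2], [325.2, 220.7], [382.0, 256.3], [268.9, 256.2]]
21.5 46 [[325.5, 251.8], [325.2, 216.5], [382.5, 251.9], [268.5, 251.8]]
21.5 48 [[325.5, 247.4], [325.2, 212.2], [383.0, 247.4], [268.0, 247.4]]
23 44 [[325.5, 258.9], [325.2, 221.7], [382.3, 258.9], [268.6, 258.9]]
23 46 [[325.5, 254.6], [325.2, 217.6], [382.8, 254.7], [268.1, 254.6]]
23 48 [[325.5, 250.3], [325.3, 213.4], [383.4, 250.3], [267.7, 250.2]]
```

```bash
python3 - <<'E'
from h import *
I=cv2.imread('pics/w4.png',0).astype(int)
for r in (212,220,230,238,241,246,260,280):
    d=np.diff(I[r,240:410]);k=np.argsort(-abs(d))[:6];print(r,sorted((k+240.5).tolist()))
M=robot.camera_model('wrist');P=np.array(robot.get_state()['tool_pos'])
from scipy.optimize import least_squares
def w(p,dx,dz,y=0):
    th,gx,gz,ex=p;c,s=np.cos(np.radians(th)),np.sin(np.radians(th));dx=dx-75+gx;dz=dz-gz
    return P+[-(dx*c-dz*s)-ex,y,19+dx*s+dz*c]
for p in [(15,48,22.4,1.9),(20,48,22.4,1.9),(20,50,22.4,0),(20,48,26,1.9)]:
    print(p,proj('wrist',[w(p,75,32),w(p,75,10),w(p,75,32,20),w(p,75,32,-20),w(p,75,10,20),w(p,75,10,-20)],M).tolist())
print(M['T'],P)
E
```

```text
212 [269.5, 270.5, 271.5, 273.5, 375.5, 376.5]
220 [270.5, 271.5, 272.5, 376.5, 377.5, 378.5]
230 [268.5, 269.5, 270.5, 376.5, 377.5, 378.5]
238 [267.5, 268.5, 269.5, 378.5, 379.5, 380.5]
241 [266.5, 267.5, 268.5, 378.5, 379.5, 380.5]
246 [267.5, 268.5, 269.5, 378.5, 379.5, 380.5]
260 [268.5, 269.5, 270.5, 376.5, 377.5, 378.5]
280 [270.5, 271.5, 272.5, 374.5, 375.5, 376.5]
(15, 48, 22.4, 1.9) [[325.4348274564337, 236.0898852628561], [325.17439528209474, 208.41929653666384], [381.40543887602445, 236.12290815784303], [269.46112919810855, 236.05686054662135], [374.68726445687275, 208.44918429029877], [275.659110495158, 208.3894073248783]]
(20, 48, 22.4, 1.9) [[325.48101053069433, 244.62188927309316], [325.22728516028695, 211.20140945847658], [382.64646086984493, 244.65537684496059], [268.3123401489352, 244.58839981492187], [376.01274691289325, 211.23199578851464], [274.43928202312304, 211.1708215978503]]
(20, 50, 22.4, 0) [[325.4919955612401, 245.2444433257754], [325.2359950186365, 211.6166668470738], [382.92236950514365, 245.27806847628398], [268.0583716592201, 245.21081627243518], [376.2304381748816, 211.64736860722704], [274.23898951874384, 211.58596354423366]]
(20, 48, 26, 1.9) [[325.43521724301087, 238.59003820430374], [325.19106186015796, 206.43010862703645], [381.4491868698222, 238.62301768817176], [269.41815599297746, 238.55705690017308], [375.0656761711141, 206.46026361927878], [275.3139965098803, 206.3999521528564]]
[[  -0.    -1.    -0.3  475.8]
 [   1.    -0.    -0.  -121. ]
 [   0.    -0.3    1.   370.9]
 [   0.     0.     0.     1. ]] [ 560.2 -120.1  191.4]
```

```bash
python3 -m creep '[{"x":5,"y":10,"z":10,"turn":1},{"x":12,"y":28,"z":30,"turn":2},{"x":18,"y":42,"z":50,"turn":3},{"x":21,"y":48,"z":68,"turn":3.4},{"x":21,"y":48,"z":80,"turn":3.4},{"x":21,"y":48,"z":87,"turn":3.4},{"x":21,"y":48,"z":90,"turn":3.4},{"x":21,"y":48,"z":91,"turn":3.4},{"x":21,"y":48,"z":91,"turn":3.4}]'
for i in 1 2; do python3 -m creep '[{"x":0,"y":0,"z":1,"turn":0},{"x":0,"y":0,"z":1.5,"turn":0}]' | egrep 'pos|force'; done
```

```text
time: 14.78
tool_pos: [539.6, -72.4, 101.1]
ee_rot: [-180.0, 0.1, 176.6]
force: [-0.7, -0.6, -8.2]
width: 0.419
grip_force: 60.0
tool_pos: [539.2, -72.2, 99.1]
force: [0.1, 0.2, -9.1]
grip_force: 60.0
tool_pos: [539.1, -72.1, 97.4]
force: [-1.3, -1.0, -7.8]
grip_force: 60.0
```

```bash
for i in 1; do python3 -m creep '[{"x":0,"y":0,"z":0.5,"turn":0},{"x":0,"y":0,"z":1,"turn":0},{"x":0,"y":0,"z":1,"turn":0}]' | egrep 'pos|force'; python3 -m creep '[{"x":0,"y":0,"z":0.5,"turn":0},{"x":0,"y":0,"z":1,"turn":0},{"x":0,"y":0,"z":1,"turn":0}]' | egrep 'pos|force'; done
```

```text
tool_pos: [539.0, -72.1, 97.0]
force: [-1.3, 0.2, -6.3]
grip_force: 60.0
tool_pos: [538.9, -72.1, 96.6]
force: [-6.0, 0.9, 0.2]
grip_force: 60.0
```

Contact came at TCP z ≈97.1, which confirms the tilt of ≈22.3°: the low roller lands first and the high roller clears the stack by ~5 mm. I'll lift slightly, move over the stack and check.

```bash
python3 -m creep '[{"x":0,"y":0,"z":-3,"turn":0},{"x":0,"y":4,"z":-6,"turn":0},{"x":1,"y":12,"z":-6,"turn":0},{"x":1.5,"y":24,"z":-6,"turn":0},{"x":2.2,"y":38,"z":-6,"turn":0},{"x":3,"y":50,"z":-6,"turn":0},{"x":3.5,"y":59,"z":-6,"turn":0},{"x":3.6,"y":63.5,"z":-6,"turn":0},{"x":3.6,"y":64,"z":-6,"turn":0},{"x":3.6,"y":64,"z":-6,"turn":0}]'
python3 - <<'E'
from h import *
a=snap('wrist');b=snap('scene')
s=robot.get_state();print(s['time'],s['tool_pos'],s['ee_rot'],s['force'])
for n in ('stack','bar_high','bar_low'):
    for r in robot.pinpoint('scene',n)[:1]: print(n,np.array(r['centre']),round(r['conf'],2))
cv2.imwrite('pics/h1.png',np.vstack([cv2.resize(a[150:300,220:420],None,fx=2,fy=2),cv2.resize(b[200:300,280:413],None,fx=3,fy=3)[:300,:400]])[:,:,::-1])
E
```

```text
time: 17.27
tool_pos: [539.3, -8.4, 101.5]
ee_rot: [-180.0, 0.0, 176.6]
force: [-0.4, 0.3, -8.1]
width: 0.422
grip_force: 60.0
17.375 [539.3  -8.5 101.5] [-180.     0.   176.6] [-0.2 -0.1 -8.5]
stack [572.7 -20.7  -0.3] 0.56
bar_high [497.3  -4.5 121.3] 0.96
bar_low [619.8 -14.6  75.4] 0.59Traceback (most recent call last):
  File "<stdin>", line 6, in <module>
    return _nx.concatenate(arrs, 0, dtype=dtype, casting=casting)
           ~~~~~~~~~~~~~~~^^^^^^^^^^^^^^^^^^^^^^^^^^^^^^^^^^^^^^^
ValueError: all the input array dimensions except for the concatenation axis must match exactly, but along dimension 1, the array at index 0 has size 400 and the array at index 1 has size 399
```

```bash
python3 - <<'E'
from h import *
for c in ('scene','wrist','top','scene','wrist','top'):
    snap(c)
    for n in ('bar_high','bar_low','stop'):
        for r in robot.pinpoint(c,n)[:1]: print(c,n,np.array(r['centre']),round(r['conf'],2))
print(robot.get_state()['time'])
E
```

```text
scene bar_high [498.   -6.4 121.8] 0.71
scene bar_low [617.  -15.1  74.7] 0.59
scene stop [636.7 -12.1  91.5] 0.66
wrist bar_high [497.   -8.7 121.6] 0.89
wrist stop [636.9 -12.9  90.9] 0.69
top bar_high [498.   -3.2 124.3] 0.51
top bar_low [619.  -12.1  72.5] 0.67
top stop [609.8 196.2  88.6] 0.51
scene bar_high [495.4  -5.6 117.7] 0.78
scene bar_low [619.  -17.4  74.7] 0.56
scene stop [499.4  -5.8 118.6] 0.75
wrist bar_high [499.8  -6.6 121.1] 0.71
wrist stop [638.3 -12.4  91.4] 0.73
top bar_high [496.4  -1.4 122. ] 0.64
top bar_low [616.7 -13.4  74.2] 0.6
top stop [636.6 -12.3  89.5] 0.38
18.725
```

The pinpoint averages agree to within 1 mm of the intended place over the stack. I'll descend to granite contact, loosen the grip, and lower the high end.

```bash
python3 -m creep '[{"x":-0.5,"y":0,"z":1.5,"turn":0},{"x":-0.5,"y":0,"z":3,"turn":0},{"x":-0.5,"y":0,"z":4,"turn":0},{"x":-0.5,"y":0,"z":4.6,"turn":0},{"x":-0.5,"y":0,"z":4.8,"turn":0},{"x":-0.5,"y":0,"z":4.8,"turn":0}]' | egrep 'pos|force'
python3 -m creep '[{"x":0,"y":0,"z":0,"turn":0},{"x":0,"y":0,"z":0,"turn":0},{"x":0,"y":0,"z":0.5,"turn":0},{"x":0,"y":0,"z":1,"turn":0},{"x":0,"y":0,"z":1,"turn":0}]' 36 13 | egrep 'pos|force'
```

```text
tool_pos: [539.7, -8.0, 97.0]
force: [-2.1, -0.8, -5.7]
grip_force: 60.0
tool_pos: [539.6, -8.1, 96.7]
force: [-5.7, 1.1, -0.6]
grip_force: 13.0
```

```bash
python3 -m creep '[{"x":0,"y":0,"z":-1,"turn":0},{"x":-1,"y":0,"z":-2,"turn":0},{"x":-2,"y":0,"z":-2,"turn":0},{"x":-2.5,"y":0,"z":-2,"turn":0},{"x":-2.3,"y":0,"z":-2,"turn":0}]' | egrep 'pos|force'
python3 -m creep '[{"x":0.3,"y":0,"z":0.5,"turn":0},{"x":0.6,"y":0,"z":1,"turn":0},{"x":0.9,"y":0,"z":1.5,"turn":0},{"x":1.1,"y":0,"z":2,"turn":0},{"x":1.1,"y":0,"z":2,"turn":0}]' | egrep 'pos|force'
```

```text
tool_pos: [542.4, -8.2, 97.3]
force: [-0.6, -0.0, -7.3]
grip_force: 13.0
tool_pos: [541.9, -8.2, 96.6]
force: [2.0, 0.4, -5.1]
grip_force: 13.0
```

```bash
python3 -m creep '[{"x":0.3,"y":0,"z":0.4,"turn":0},{"x":0.6,"y":0,"z":0.8,"turn":0},{"x":0.8,"y":0,"z":1.2,"turn":0},{"x":1,"y":0,"z":1.5,"turn":0},{"x":1,"y":0,"z":1.5,"turn":0},{"x":1,"y":0,"z":1.5,"turn":0}]' | egrep 'pos|force'
python3 - <<'E'
from h import *
for i in range(2):
  for c in ('scene','wrist','top'):
    snap(c)
    for n in ('bar_high','bar_low','stop'):
        for r in robot.pinpoint(c,n)[:1]: print(c,n,np.array(r['centre']),round(r['conf'],2))
s=robot.get_state();print(s['time'],s['tool_pos'],s['force'])
E
```

```text
tool_pos: [540.7, -8.2, 95.0]
force: [2.0, 0.3, 0.6]
grip_force: 13.0
scene bar_high [501.4  -6.1 112. ] 0.59
scene bar_low [619.5 -16.5  69.5] 0.87
scene stop [361.4 457.3   1. ] 0.66
wrist bar_high [498.2  -5.9 114.3] 0.81
wrist stop [639.6 -11.4  86.5] 0.78
top bar_high [500.9  -3.  115.9] 0.5
top bar_low [618.9 -16.4  69.4] 0.52
top stop [639.6 -12.8  83.6] 0.42
scene bar_high [497.5  -8.1 109.3] 0.64
scene bar_low [620.6 -14.   68.3] 0.73
scene stop [636.9  -9.7  88.7] 0.52
wrist bar_high [498.6  -7.9 113.6] 0.87
wrist bar_low [558.2 168.4  58. ] 0.25
wrist stop [640.1 -13.9  87.7] 0.79
top bar_high [498.8  -3.1 115.5] 0.6
top bar_low [620.7 -16.2  71.1] 0.62
top stop [638.4 -12.6  86.4] 0.42
23.3 [540.6  -8.1  95. ] [ 3.9 -0.5  5.6]
```

The high roller now reads z ≈113.4, which is seated, and x ≈500, right over the stack. I'll relieve the residual force, then release.

```bash
python3 -m creep '[{"x":0,"y":0,"z":-0.4,"turn":0},{"x":-0.2,"y":0,"z":-0.7,"turn":0},{"x":-0.3,"y":0,"z":-0.8,"turn":0},{"x":-0.3,"y":0,"z":-0.8,"turn":0}]' - 6| egrep 'pos|force'

```

```text
tool_pos: [540.3, -8.1, 94.9]
force: [3.9, -1.0, 3.5]
grip_force: 6.0
```

```bash
python3 -m creep '[{"x":-0.3,"y":0,"z":-0.2,"turn":0},{"x":-0.6,"y":0,"z":-0.4,"turn":0},{"x":-0.8,"y":0,"z":-0.5,"turn":0},{"x":-0.8,"y":0,"z":-0.5,"turn":0}]' - 4| egrep 'pos|force'

```

```text
tool_pos: [540.3, -8.1, 95.0]
force: [1.6, -1.5, 3.0]
grip_force: 4.0
```

Small now. I'll open slowly in two stages and rise straight up.

```bash
python3 -m creep '[{"x":0,"y":0,"z":-0.3,"turn":0},{"x":0,"y":0,"z":-0.5,"turn":0},{"x":0,"y":0,"z":-0.5,"turn":0},{"x":0,"y":0,"z":-0.5,"turn":0}]' 50| egrep 'pos|force|width'
python3 -m creep '[{"x":0,"y":0,"z":0,"turn":0},{"x":0,"y":0,"z":0,"turn":0},{"x":0,"y":0,"z":-8,"turn":0},{"x":0,"y":0,"z":-25,"turn":0},{"x":0,"y":0,"z":-60,"turn":0},{"x":0,"y":0,"z":-110,"turn":0},{"x":0,"y":0,"z":-150,"turn":0},{"x":0,"y":0,"z":-160,"turn":0}]' 70| egrep 'pos|force|width'
cat > see.py <<'E'
from h import *
import sys
for i in range(2):
  for c in ('scene','wrist','top'):
    snap(c)
    for n in sys.argv[1:]:
        for r in robot.pinpoint(c,n)[:1]: print(c,n,np.array(r['centre']),round(r['conf'],2))
s=robot.get_state();print(s['time'],s['tool_pos'],s['ee_rot'],s['force'],s['qpos'])
E
python3 see.py bar_high bar_low stop stack
```

```text
tool_pos: [540.8, -8.1, 95.7]
force: [-0.2, 0.4, -0.6]
width: 0.533
grip_force: 0.0
tool_pos: [542.6, -8.3, 261.0]
force: [0.7, -0.0, -0.3]
width: 0.744
grip_force: 0.0
scene bar_high [501.   -7.8 114.6] 0.71
scene bar_low [618.5 -15.3  70.7] 0.91
scene stop [637.6 -13.   84.3] 0.44
wrist bar_high [497.2  -5.4 113.5] 0.75
wrist bar_low [616.2 -11.7  65.6] 0.91
wrist stop [641.6 -10.9  86.6] 0.6
top bar_high [501.1  -2.8 115.6] 0.49
scene bar_high [499.9  -8.6 108.4] 0.97
scene bar_low [618.8 -16.5  69.8] 0.62
scene stop [ 504.2 -479.1    0.4] 0.7
scene stack [499.3  -6.3 110.6] 0.17
wrist bar_high [498.5  -6.5 111. ] 0.55
wrist bar_low [618.4 -12.   68.2] 0.66
wrist stop [643.5 -10.   87.2] 0.75
top bar_high [500.   -4.6 116.6] 0.8
27.3 [541.1  -8.2 256. ] [180.    0.  176.6] [-0.7  0.3  0.8] [ -6.9   3.6  74.3   0.  102.1 -93.5]
```

```bash
python3 -m creep '[{"x":-1,"y":20,"z":0,"turn":5},{"x":-2,"y":60,"z":0,"turn":15},{"x":-3,"y":110,"z":0,"turn":25},{"x":-4,"y":150,"z":0,"turn":36},{"x":-4,"y":168,"z":0,"turn":46},{"x":-4,"y":168,"z":0,"turn":57},{"x":-4,"y":168,"z":0,"turn":67},{"x":-4,"y":168,"z":0,"turn":78},{"x":-4,"y":168,"z":0,"turn":88},{"x":-4,"y":168,"z":0,"turn":99},{"x":-4,"y":168,"z":0,"turn":109},{"x":-4,"y":168,"z":0,"turn":120},{"x":-4,"y":168,"z":0,"turn":130},{"x":-4,"y":168,"z":0,"turn":139},{"x":-4,"y":168,"z":0,"turn":140.6},{"x":-4,"y":168,"z":0,"turn":140.6}]' 70| egrep 'pos|rot'
python3 - <<'E'
from h import *
s=robot.get_state();print(s['time'],s['tool_pos'],s['ee_rot'])
im=snap('wrist','w5')
for n in ['block','block_heel','block_toe','block_top']:
    for r in robot.pinpoint('wrist',n)[:1]: print(n,np.array(r['centre']),round(r['conf'],2))
t=robot.trace('wrist','block')
g=t[0]['region'].astype(np.uint8);print(t[0]['conf'],g.sum());c=max(cv2.findContours(g,0,2)[0],key=cv2.contourArea);a=cv2.approxPolyDP(c,3,True)[:,0];print(a.tolist())
M=robot.camera_model('wrist')
from scipy.optimize import minimize
S=4
def cost(p):
    q=np.array([[x,y,z] for y in(-15,15) for x,z in((-50,0),(-50,44.4),(50,0),(50,8))])
    q=R.from_euler('z',p[2],degrees=True).apply(q)+[p[0],p[1],60]
    q=(proj('wrist',q,M)+.5)*S
    m=np.zeros((480*S,640*S),np.uint8);cv2.fillConvexPoly(m,cv2.convexHull(q.astype(np.float32)).astype(np.int32),1)
    return (m!=G).sum()/S/S
G=cv2.resize(g,None,fx=S,fy=S,interpolation=0)
r=minimize(cost,[603,195,36],method='Nelder-Mead',options=dict(initial_simplex=[[603,195,36],[607,195,36],[603,199,36],[603,195,40]]));print('FIT',r.x,r.fun)
E
```

```text
tool_pos: [554.9, 159.3, 256.0]
ee_rot: [-180.0, -0.0, 36.1]
29.3 [554.9 159.3 256. ] [-180.    -0.    36.1]
block [603.7 199.8  59.6] 0.58
block_toe [645.3 229.1  60.8] 0.87
block_top [603.4 200.6  86.6] 0.57
0.79 4408
[[306, 85], [303, 208], [337, 210], [340, 88]]
FIT [602.9 196.6  35.2] 97.9375
```

View pics/w5.png

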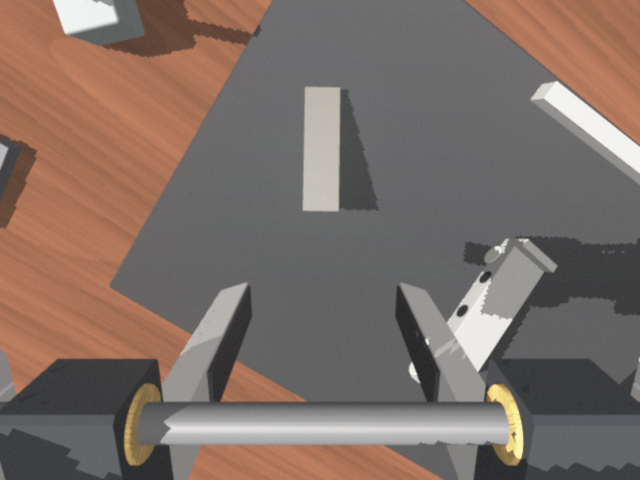

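The wrist view shows the block at (322,147) px with its thick end nearer the robot, and the bar set up at bottom right. The fit gives yaw ≈35.2. I'll grasp at block x≈+5 with a light grip.

```bash
python3 -m creep '[{"x":30,"y":-0.5,"z":40,"turn":0.9},{"x":64.5,"y":-1.2,"z":95,"turn":0.9},{"x":64.5,"y":-1.2,"z":145,"turn":0.9},{"x":64.5,"y":-1.2,"z":175,"turn":0.9},{"x":64.5,"y":-1.2,"z":187,"turn":0.9},{"x":64.5,"y":-1.2,"z":192,"turn":0.9},{"x":64.5,"y":-1.2,"z":192,"turn":0.9},{"x":64.5,"y":-1.2,"z":192,"turn":0.9}]' | egrep 'pos|force'; python3 -m creep '[{"x":0,"y":0,"z":0,"turn":0},{"x":0,"y":0,"z":0,"turn":0},{"x":0,"y":0,"z":0,"turn":0},{"x":0,"y":0,"z":0,"turn":0},{"x":0,"y":0,"z":0,"turn":0},{"x":0,"y":0,"z":0,"turn":0}]' 26 8| egrep 'time|pos|rot|force|width'
```

```text
tool_pos: [607.5, 198.5, 66.1]
force: [0.4, -0.7, -0.2]
grip_force: 0.0
time: 31.35
tool_pos: [606.2, 198.4, 63.9]
ee_rot: [-180.0, 0.0, 35.1]
force: [0.3, 0.8, 0.1]
width: 0.318
grip_force: 8.0
```

```bash
python3 -m creep '[{"x":-0.5,"y":0,"z":-2,"turn":0},{"x":-2,"y":0,"z":-5,"turn":0},{"x":-4,"y":0,"z":-8,"turn":0},{"x":-6.5,"y":0,"z":-11.5,"turn":0},{"x":-9,"y":0,"z":-15,"turn":0},{"x":-11,"y":0,"z":-17.5,"turn":0},{"x":-11.7,"y":0,"z":-18.2,"turn":0},{"x":-11.7,"y":0,"z":-18.2,"turn":0},{"x":-11.7,"y":0,"z":-18.2,"turn":0}]' | egrep 'pos|force'
python3 see.py block_heel block_toe block
```

```text
tool_pos: [596.7, 191.5, 82.0]
force: [0.1, -0.2, -4.2]
grip_force: 8.0
scene block_heel [573.  -22.5   3. ] 0.56
scene block_toe [630.7 217.6  78.3] 0.86
scene block [596.2 188.3  74. ] 0.72
wrist block_toe [637.6 219.8  79.5] 0.6
wrist block [595.9 190.9  79.3] 0.56
top block_heel [557.8 157.6  79.1] 0.64
top block [556.5 159.7  76.7] 0.75
scene block_toe [630.4 214.5  77.7] 0.64
scene block [594.6 187.2  75.6] 0.89
wrist block_toe [635.7 222.3  82.7] 0.69
wrist block [596.7 194.9  78.5] 0.76
top block_heel [599.8 188.7 101. ] 0.74
top block [596.6 189.   79.9] 0.63
33.675 [596.8 191.5  82.2] [-180.    -0.    35.1] [-0.9  0.2 -4.3] [12.6 17.7 77.8  0.  84.6 67.5]
```

The block came up level: the toe reads z ≈79 and the full 4.3 N weight is on the tool. I'll carry it level and lay it toe first, letting the slope turn it in a light grip.

```bash
python3 -m creep '[{"x":0,"y":0,"z":-5,"turn":0},{"x":0,"y":0,"z":-20,"turn":0},{"x":0,"y":0,"z":-45,"turn":-4},{"x":-6,"y":8,"z":-70,"turn":-12},{"x":-20,"y":25,"z":-90,"turn":-22},{"x":-40,"y":50,"z":-98,"turn":-32},{"x":-62,"y":78,"z":-98,"turn":-42},{"x":-85,"y":106,"z":-98,"turn":-52},{"x":-105,"y":131,"z":-98,"turn":-62},{"x":-119,"y":149,"z":-98,"turn":-72},{"x":-126,"y":157,"z":-98,"turn":-82},{"x":-127,"y":158,"z":-98,"turn":-92},{"x":-127,"y":158,"z":-98,"turn":-102},{"x":-127,"y":158,"z":-98,"turn":-112},{"x":-127,"y":158,"z":-98,"turn":-122},{"x":-127,"y":158,"z":-98,"turn":-132},{"x":-127,"y":158,"z":-98,"turn":-139},{"x":-127,"y":158,"z":-98,"turn":-141.5},{"x":-127,"y":158,"z":-98,"turn":-141.5}]' - 30| egrep 'pos|rot|force'
python3 - <<'E'
from h import *
im=snap('wrist','w6');s=robot.get_state();print(s['time'],s['tool_pos'],s['ee_rot'],s['force'])
t=robot.trace('wrist','bar')
if t:
    g=t[0]['region'].astype(np.uint8);print(t[0]['conf'],g.sum())
    for v in range(0,480,15):
        u=np.nonzero(g[v])[0]
        if len(u): print(v,u.min(),u.max(),end=' | ')
for n in ['block_toe','block_heel','block','bar_high','stop']:
    for r in robot.pinpoint('wrist',n)[:1]: print(n,np.array(r['centre']),round(r['conf'],2))
c,sn=np.cos(np.radians(20)),np.sin(np.radians(20));d=np.array([.998,-.059,0]);l=np.array([.059,.998,0])
B=lambda x,y,z:np.array([500.3,-6,113.4])-d*((x-63.5)*c-(z-10)*sn)-l*y+[0,0,(x-63.5)*sn+(z-10)*c]
print('pred bar top edges',proj('wrist',[B(75,20,32),B(75,-20,32),B(40,20,32),B(40,-20,32)]).tolist())
E
```

```text
tool_pos: [584.1, -10.8, 181.5]
ee_rot: [-180.0, 0.1, 176.6]
force: [-0.5, -0.4, -4.5]
grip_force: 30.0
36.1 [584.1 -10.8 181.3] [-180.     0.1  176.6] [ 0.1  0.7 -5.2]
0.77 7050
105 288 360 | 120 288 361 | 135 288 360 | 150 289 359 | 165 289 358 | 180 290 357 | 195 291 356 | block_toe [536.8  -6.7 178.9] 0.81
block [585.8 -11.5 179.6] 0.79
bar_high [498.7  -5.3 113.4] 0.57
pred bar top edges [[286.60641195986943, 118.20863485304969], [362.65456802592075, 118.22673613642036], [289.84810089228006, 178.04680632016846], [359.1149668393676, 178.0622663553781]]
```

View pics/w6.png

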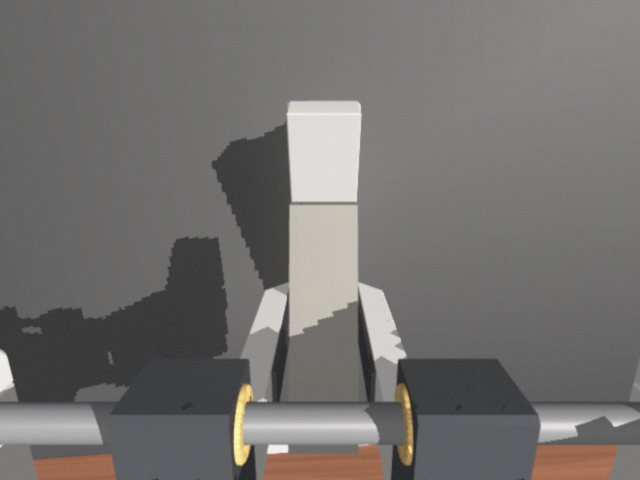

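The wrist view shows the block held in line with the bar's top: bar edges at 288 and 361 px, block centred at 324, toe at row 205. I'll lower to near toe contact.

```bash
python3 -m creep '[{"x":0,"y":0,"z":8,"turn":0},{"x":0,"y":0,"z":22,"turn":0},{"x":0,"y":0,"z":37,"turn":0},{"x":0,"y":0,"z":46,"turn":0},{"x":0,"y":0,"z":50,"turn":0},{"x":0,"y":0,"z":51.5,"turn":0},{"x":0,"y":0,"z":51.5,"turn":0}]' - 30| egrep 'pos|force'
python3 -m creep '[{"x":0,"y":0,"z":0.5,"turn":0},{"x":0,"y":0,"z":1.5,"turn":0},{"x":0,"y":0,"z":2,"turn":0},{"x":0,"y":0,"z":2,"turn":0}]' - 8| egrep 'pos|force'
```

```text
tool_pos: [584.2, -10.8, 129.2]
force: [0.6, 0.0, -4.7]
grip_force: 30.0
tool_pos: [584.1, -10.8, 126.9]
force: [0.5, 0.4, -3.8]
grip_force: 8.0
```

```bash
python3 -m creep '[{"x":0,"y":0,"z":0.7,"turn":0},{"x":-0.5,"y":0,"z":1.5,"turn":0},{"x":-1,"y":0,"z":2.5,"turn":0},{"x":-1.5,"y":0,"z":3.5,"turn":0},{"x":-1.8,"y":0,"z":4.2,"turn":0},{"x":-1.8,"y":0,"z":4.2,"turn":0}]' - 7| egrep 'pos|force'
python3 see.py block_toe block_heel block_top bar_high stop
```

```text
tool_pos: [585.6, -10.9, 122.3]
force: [0.0, -0.8, -4.2]
grip_force: 7.0
scene block_toe [530.9  -9.4 122.5] 0.79
scene block_top [592.8 -12.4 146.6] 0.72
scene bar_high [498.7  -9.  113. ] 0.85
scene stop [635.6 -13.2  87.7] 0.65
wrist block_toe [535.3  -4.  126.5] 0.81
wrist block_top [590.   -9.3 145.2] 0.6
wrist bar_high [499.6  -7.3 115.8] 0.87
top block_toe [533.4  -4.8 124.8] 0.57
top block_top [594.1 -12.4 146.1] 0.62
top bar_high [498.4  -4.9 114.8] 0.82
scene block_toe [528.7  -9.  124.8] 0.84
scene block_heel [635.  -14.5 110.3] 0.85
scene block_top [593.5 -12.4 145.2] 0.67
scene bar_high [498.6  -9.1 112.4] 0.92
scene stop [592.5 -15.  145.8] 0.7
wrist block_toe [538.9  -5.4 126.9] 0.66
wrist block_top [588.5  -5.3 146.2] 0.65
wrist bar_high [495.8  -5.8 113.9] 0.63
top block_toe [535.8 -10.7 127.5] 0.54
top block_heel [585.5  -9.7 118. ] 0.57
top block_top [593.1 -12.7 142.7] 0.42
top bar_high [500.5  -3.2 114.8] 0.78
40.325 [585.7 -10.9 122.5] [180.    0.  176.6] [-0.6  0.8 -4.6] [ -6.6  11.2  81.    0.   87.8 -93.3]
```

```bash
python3 -m creep '[{"x":-0.4,"y":0,"z":1.2,"turn":0},{"x":-0.9,"y":0,"z":2.4,"turn":0},{"x":-1.3,"y":0,"z":3.6,"turn":0},{"x":-1.7,"y":0,"z":4.8,"turn":0},{"x":-2.1,"y":0,"z":6,"turn":0},{"x":-2.5,"y":0,"z":7.5,"turn":0},{"x":-2.7,"y":0,"z":8.5,"turn":0},{"x":-2.7,"y":0,"z":8.5,"turn":0}]' - 7| egrep 'pos|force'
python3 see.py block_toe block_heel block_top | grep -v top
```

```text
tool_pos: [588.3, -11.0, 113.8]
force: [-0.7, -1.0, -5.5]
grip_force: 7.0
scene block_toe [531.5  -8.7 123.1] 0.86
scene block_heel [633.6 -14.6  93.5] 0.93
wrist block_toe [534.6  -4.5 123. ] 0.56
scene block_toe [532.7 -11.3 123. ] 0.57
scene block_heel [631.4 -13.   94.6] 0.68
wrist block_toe [538.   -5.6 125.6] 0.57
42.525 [588.4 -11.  114. ] [180.    0.  176.6] [ 0.4 -0.1 -4. ] [ -6.6  11.8  81.2   0.   86.9 -93.2]
```

```bash
python3 -m creep '[{"x":-0.2,"y":0,"z":0.8,"turn":0},{"x":-0.4,"y":0,"z":1.6,"turn":0},{"x":-0.6,"y":0,"z":2.4,"turn":0},{"x":-0.8,"y":0,"z":3.2,"turn":0},{"x":-0.8,"y":0,"z":3.2,"turn":0}]' - 7| egrep 'pos|force'
python3 -m creep '[{"x":0,"y":0,"z":0.5,"turn":0},{"x":0,"y":0,"z":1,"turn":0},{"x":0,"y":0,"z":1,"turn":0}]' - 7| egrep 'time|pos|force'
```

```text
tool_pos: [589.2, -11.1, 110.7]
force: [-0.4, -0.4, -3.7]
grip_force: 7.0
time: 43.52
tool_pos: [589.4, -11.1, 110.5]
force: [-1.3, 0.3, 0.8]
grip_force: 7.0
```

The block now lies flat. I'll slide it down the slope toward the stop in small steps, watching the force.

```bash
python3 -m creep '[{"x":-0.5,"y":0,"z":-0.2,"turn":0},{"x":-1,"y":0,"z":0,"turn":0},{"x":-1.5,"y":0,"z":0.2,"turn":0},{"x":-2,"y":0,"z":0.4,"turn":0},{"x":-2.5,"y":0,"z":0.6,"turn":0},{"x":-2.5,"y":0,"z":0.6,"turn":0}]' - 8| egrep 'time|pos|force'
python3 -m creep '[{"x":-0.5,"y":0,"z":0.2,"turn":0},{"x":-1,"y":0,"z":0.4,"turn":0},{"x":-1.5,"y":0,"z":0.5,"turn":0},{"x":-1.5,"y":0,"z":0.5,"turn":0}]' | egrep 'time|pos|force'
python3 see.py block_heel block_toe stop
```

```text
time: 44.28
tool_pos: [591.9, -11.3, 109.6]
force: [-1.9, 0.3, 1.9]
grip_force: 8.0
time: 44.78
tool_pos: [593.4, -11.3, 109.1]
force: [-2.6, -0.4, 4.8]
grip_force: 8.0
scene block_heel [639.4 -11.9  84.9] 0.55
scene block_toe [535.4 -10.7 123.1] 0.62
scene stop [636.1 -12.6  86.3] 0.57
wrist block_toe [542.4  -7.3 122.6] 0.57
top block_heel [589.9 439.4   0.4] 0.63
top block_toe [539.7  -9.3 122.5] 0.43
scene block_heel [636.6 -13.2  83.8] 0.86
scene block_toe [538.  -10.4 120.5] 0.67
scene stop [638.3 -12.9  86.6] 0.55
wrist block_toe [541.6  -4.1 126.2] 0.59
top block_toe [541.1  -8.6 124.7] 0.47
45.975 [593.4 -11.3 109. ] [180.    0.  176.6] [-3.5 -0.1  5.2] [ -6.6  12.6  80.9   0.   86.4 -93.2]
```

```bash
for i in 1 2; do python3 -m creep '[{"x":-0.4,"y":0,"z":-0.2,"turn":0},{"x":-0.8,"y":0,"z":-0.1,"turn":0},{"x":-0.8,"y":0,"z":-0.1,"turn":0}]' | egrep 'time|pos|force: '; done
```

```text
time: 46.35
tool_pos: [593.8, -11.4, 108.9]
force: [-3.8, 0.8, 5.5]
grip_force: 8.0
time: 46.72
tool_pos: [593.9, -11.4, 108.9]
force: [-5.5, 0.7, 6.4]
grip_force: 8.0
```

```bash
python3 -m creep '[{"x":-0.4,"y":0,"z":-0.6,"turn":0},{"x":-0.8,"y":0,"z":-0.8,"turn":0},{"x":-0.8,"y":0,"z":-0.8,"turn":0}]' | egrep 'time|pos|force: '
python3 -m creep '[{"x":-0.4,"y":0,"z":0,"turn":0},{"x":-0.8,"y":0,"z":0,"turn":0},{"x":-0.8,"y":0,"z":0,"turn":0}]' - 10 | egrep 'time|pos|force: '
python3 see.py block_heel stop bar_high block_top
```

```text
time: 47.1
tool_pos: [593.8, -11.4, 108.9]
force: [-5.5, -0.4, 4.9]
grip_force: 8.0
time: 47.48
tool_pos: [593.9, -11.4, 108.9]
force: [-8.1, 0.6, 5.9]
grip_force: 10.0
scene block_heel [636.8 -13.2  83.5] 0.97
scene stop [636.7 -11.9  86.1] 0.58
scene bar_high [498.5  -6.4 113.4] 0.52
scene block_top [603.  -11.8 130.2] 0.82
wrist block_heel [557.2 -10.3  81.8] 0.65
wrist bar_high [495.9  -6.3 113.9] 0.88
wrist block_top [598.3  -9.6 127.8] 0.59
top bar_high [502.8  -4.8 116.7] 0.74
top block_top [604.7  -8.2 127.4] 0.57
scene block_heel [636.8 -14.1  86. ] 0.77
scene stop [634.6 -11.5  86.4] 0.56
scene bar_high [499.4  -4.9 112.2] 0.67
scene block_top [602.7 -14.3 128.9] 0.74
wrist bar_high [496.9  -5.5 113.7] 0.68
wrist block_top [597.5  -7.3 130.5] 0.92
top bar_high [500.6  -3.2 114. ] 0.76
top block_top [603.2  -8.6 128. ] 0.62
48.975 [593.9 -11.4 108.9] [180.   -0.4 176.6] [-8.   0.1  5.4] [ -6.6  13.   80.5  -0.   86.9 -93.2]
```

Position has stalled while the force grew to 8 N, so the block bears on the stop. I'll relieve the load and release.

```bash
python3 -m creep '[{"x":0.5,"y":0,"z":-0.4,"turn":0},{"x":1,"y":0,"z":-0.8,"turn":0},{"x":1.4,"y":0,"z":-1,"turn":0},{"x":1.4,"y":0,"z":-1,"turn":0}]' - 4 | egrep 'time|pos|force: '
python3 -m creep '[{"x":0.2,"y":0,"z":-0.2,"turn":0},{"x":0.4,"y":0,"z":-0.4,"turn":0},{"x":0.4,"y":0,"z":-0.4,"turn":0}]' - 3 | egrep 'time|pos|force: '
```

```text
time: 49.48
tool_pos: [594.3, -11.4, 109.2]
force: [-3.9, -0.3, -2.7]
grip_force: 4.0
time: 49.85
tool_pos: [595.3, -11.5, 111.2]
force: [0.7, 0.0, -4.2]
grip_force: 3.0
```

```bash
python3 -m creep '[{"x":0,"y":0,"z":0.7,"turn":0},{"x":0,"y":0,"z":1.4,"turn":0},{"x":0,"y":0,"z":1.7,"turn":0},{"x":0,"y":0,"z":1.7,"turn":0}]' - 3 | egrep 'time|pos|force: '
python3 see.py block_heel block_toe block_top
```

```text
time: 50.35
tool_pos: [594.6, -11.4, 109.5]
force: [-0.6, 0.1, -1.8]
grip_force: 3.0
scene block_heel [638.7 -11.8  85.5] 0.9
scene block_toe [537.5  -8.6 120.6] 0.87
scene block_top [362.3 458.1   2.3] 0.68
wrist block_toe [499.7  -5.6 111.5] 0.49
wrist block_top [599.8 -10.6 130.4] 0.87
top block_heel [758.2  -2.7  61.1] 0.33
top block_toe [541.9  -7.1 126.4] 0.69
top block_top [601.8 -12.8 126.7] 0.66
scene block_heel [636.4 -14.9  83.5] 0.59
scene block_toe [534.6  -8.3 122.5] 0.7
scene block_top [605.1 -14.1 128.7] 0.82
wrist block_toe [542.7  -8.  125.6] 0.88
wrist block_top [598.8 -11.5 128.7] 0.75
top block_heel [588.4 -13.7 102.3] 0.5
top block_toe [578.1 -17.7   1.6] 0.57
top block_top [603.2  -9.9 128.7] 0.57
51.55 [594.5 -11.4 109.4] [180.   -0.  176.6] [-2.4 -0.1 -1.3] [ -6.6  12.8  80.7   0.   86.6 -93.2]
```

```bash
python3 -m creep '[{"x":0,"y":0,"z":0.2,"turn":0},{"x":0,"y":0,"z":0.3,"turn":0}]' 31 3| egrep 'time|pos|force'
python3 -m creep '[{"x":0,"y":0,"z":0,"turn":0},{"x":0,"y":0,"z":0,"turn":0},{"x":0,"y":0,"z":0,"turn":0}]' 42 | egrep 'time|pos|force|width'
python3 - <<'E'
from h import *
a=snap('wrist');b=snap('scene');cv2.imwrite('pics/f.png',np.hstack([a[160:480,160:480],cv2.resize(b[200:320,270:390],(320,320))])[:,:,::-1])
s=robot.get_state();print(s['time'],s['width'],s['force'])
E
```

```text
time: 51.8
tool_pos: [595.3, -11.5, 109.6]
force: [-0.1, -0.2, 0.4]
grip_force: 0.0
time: 52.18
tool_pos: [594.6, -11.4, 109.1]
force: [-0.4, -0.5, 0.2]
width: 0.444
grip_force: 0.0
52.275 0.44558943970212206 [-0.4  0.6 -0.5]
```

```bash
python3 -m creep '[{"x":0,"y":0,"z":-3,"turn":0},{"x":0,"y":0,"z":-10,"turn":0},{"x":0,"y":0,"z":-30,"turn":0},{"x":0,"y":0,"z":-60,"turn":0},{"x":0,"y":0,"z":-75,"turn":0},{"x":0,"y":0,"z":-80,"turn":0},{"x":0,"y":0,"z":-80,"turn":0}]' | egrep 'time|pos|force: '
python3 - <<'E'
from h import *
I=snap('wrist','w7');g=I.astype(int).sum(2)//3;M=robot.camera_model('wrist')
print(g[60:260,310:335].mean(1).astype(int).tolist())
t=robot.trace('wrist','block');m=t[0]['region'];v,u=np.nonzero(m);print('block rows',v.min(),v.max(),[(r,np.nonzero(m[r])[0].min(),np.nonzero(m[r])[0].max()) for r in (v.min()+6,v.min()+40,v.min()+80)])
t=robot.trace('wrist','bar');m=t[0]['region'];v,u=np.nonzero(m);print('bar rows',v.min(),v.max(),[(r,np.nonzero(m[r])[0].min(),np.nonzero(m[r])[0].max()) for r in (v.min()+6,v.min()+20)])
c,sn=np.cos(np.radians(20)),np.sin(np.radians(20));d=np.array([.998,-.059,0]);l=np.array([.059,.998,0])
B=lambda x,y,z:np.array([500.3,-6,113.4])-d*((x-63.5)*c-(z-10)*sn)-l*y+[0,0,(x-63.5)*sn+(z-10)*c]
print('pred barend lo/hi, toe base/top home, toe 3mm short, heel top',proj('wrist',[B(75,0,10),B(75,0,32),B(25,0,32),B(25,0,40),B(28,0,32),B(28,0,40),B(-75,0,76.4)]).round(1).tolist())
for n in ['block_toe','block_top','stop','bar_high']:
    for r in robot.pinpoint('wrist',n)[:1]: print(n,np.array(r['centre']),round(r['conf'],2))
print(robot.get_state()['time'])
E
```

```text
time: 53.15
tool_pos: [594.4, -11.4, 188.7]
force: [-0.2, -0.0, 0.2]
grip_force: 0.0
[122, 123, 122, 122, 123, 122, 122, 122, 123, 123, 123, 122, 123, 123, 123, 123, 123, 123, 123, 123, 123, 125, 140, 180, 204, 208, 208, 209, 209, 209, 210, 210, 212, 227, 234, 228, 221, 220, 220, 220, 220, 220, 219, 220, 220, 220, 220, 220, 220, 220, 220, 220, 220, 220, 220, 220, 220, 220, 220, 220, 220, 220, 220, 220, 220, 220, 220, 220, 220, 220, 220, 220, 220, 220, 220, 220, 220, 220, 220, 220, 220, 220, 220, 220, 220, 220, 220, 220, 220, 220, 220, 220, 220, 220, 220, 220, 220, 220, 220, 220, 220, 220, 220, 220, 220, 220, 220, 220, 220, 220, 220, 220, 220, 220, 220, 220, 218, 194, 157, 145, 144, 144, 145, 153, 168, 175, 176, 176, 176, 176, 176, 176, 175, 175, 175, 175, 174, 175, 175, 175, 175, 174, 175, 174, 174, 174, 174, 174, 174, 174, 174, 174, 173, 173, 174, 173, 174, 174, 174, 173, 174, 173, 174, 173, 173, 173, 174, 174, 173, 174, 173, 174, 174, 173, 173, 174, 174, 173, 173, 173, 173, 173, 173, 173, 173, 173, 173, 173, 173, 173, 173, 173, 173, 173, 173, 173, 173, 173, 173, 173]
block rows 177 343 [(np.int64(183), np.int64(299), np.int64(348)), (np.int64(217), np.int64(299), np.int64(348)), (np.int64(257), np.int64(301), np.int64(348))]
bar rows 177 342 [(np.int64(183), np.int64(299), np.int64(348)), (np.int64(197), np.int64(299), np.int64(347))]
pred barend lo/hi, toe base/top home, toe 3mm short, heel top [[324.4, 87.4], [324.6, 99.0], [324.3, 182.2], [324.4, 188.6], [324.4, 177.8], [324.4, 184.1], [324.2, 347.4]]
block_toe [543.6  -7.1 123. ] 0.92
block_top [599.6  -9.  129.4] 0.55
bar_high [498.6  -6.3 115.2] 0.78
53.5
```

In one picture the distance from bar end to block toe is 83.5 px, against 83.2 px predicted for fully home. The block is centred within half a millimetre and nothing is touching, so I'll hand in.

```bash
python3 -m creep '[{"x":0,"y":0,"z":-30,"turn":0},{"x":0,"y":0,"z":-60,"turn":0},{"x":0,"y":0,"z":-60,"turn":0},{"x":0,"y":0,"z":-60,"turn":0}]' | egrep 'time|force: '; python3 -c "
from cell import robot;print(robot.hand_in())"
```

```text
time: 54.0
force: [0.1, 0.4, 0.0]
grip_force: 0.0
the job is handed in; nothing more can be done
None
```

The job was handed in at 54 s with the sine bar set on stack and granite and the angle block home against the stop plate, both by camera measurement; while I was easing off the grip, the block may have lifted about 2 mm before I lowered it again.

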